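Uncover the ball tray and present it to the inspection camera

TASK

Take the loose lid off the grey parts tub: tip it up by its black knob, with its back edge still resting on the tub, then lift it off and lay it down flat, knob up, on the black rubber pad. Lift the tray out of the tub by its upright handle without letting the ball leave its pocket, and finish holding it level and still, with the ball about 10 cm straight above the round glass window of the upward-looking camera. The program ends while the gripper still holds the tray there; leave the other things on the bench where they are.

Things in the scene. Friction and masses are not known exactly. Their poses are not given: they have to be found in the camera images.
- tub: grey plastic open tub screwed to the bench, on the left or right half of it; outside 170 (x) x 120 (y) x 60 mm high, walls and floor 4 mm; origin at the centre of its underside; its front (-x axis) faces roughly towards the robot, z up
- tub_back (a point): point on top of the middle of the tub's back (+x) wall, 83 mm behind the tub's centre, 60 mm above the bench
- lid: grey plastic lid (0.13 kg) lying loose on the tub's rim: plate 176 x 126 x 4 mm with a 6 mm skirt below it that fits inside the tub with about 3 mm play; origin at the centre of the plate's underside, axes like the tub's, the knob is near its front (-x) edge, z up
- lid_mid (a point): the lid's origin: centre of the underside of its plate; 60 mm above the bench when on the tub, 9 mm (6 mm skirt on 3 mm pad) when laid on the pad
- lid_knob (a point): centre of the lid's upright square black knob, 16 x 16 mm and 30 mm tall, sides along the lid's x and y; its foot is on the plate's top. It lies 60 mm in front (-x) of the lid's centre and 19 mm above the plate's underside
- lid_back (a point): point on the underside of the lid's plate, 83 mm behind (+x) the lid's centre: where it rests on the tub's back wall, the line to tip about
- tray: loose aluminium tray (about 0.14 kg) lying on the tub's floor under the lid: plate 120 (x) x 76 (y) x 6 mm with an upright handle towards its back and a round pocket towards its front; origin at the centre of its underside, axes roughly like the tub's
- tray_handle (a point): centre of the tray's handle, an upright bar 28 (x) x 14 (y) mm and 46 mm tall, its foot on the tray's top; 25 mm behind (+x) the tray's origin and 29 mm above its underside
- tray_pocket (a point): where the ball's centre sits: the pocket is a 14 mm through hole 35 mm in front (-x) of the tray's origin (60 mm in front of the handle's centre); this point is 14.5 mm above the tray's underside
- ball_center (a point): centre of the loose steel ball, 22 mm in diameter, 44 g, sitting on the rim of the tray's pocket; it rolls out if the tray is tipped by more than about 35 degrees or jerked
- viewer: upward-looking inspection camera fixed to the bench on the half where the tub is not: grey housing 120 x 120 mm, 50 mm high with a black ring and a round glass window on top; origin at the centre of its underside
- window (a point): centre of the round glass window (56 mm in diameter), on top of the camera, 50 mm above the bench
- pad_mid (a point): centre of the top of the black rubber pad fixed to the bench between the tub and the camera: 200 (x) x 160 (y) mm, 3 mm thick; its axes are the pad's
- driver: bystander: screwdriver lying at the left side of the bench
- wrench: bystander: small steel wrench lying across, beyond the pad
- tape: bystander: roll of paper tape, 70 mm across, 22 mm high, beyond the pad
- carton: bystander: white box 90 x 70 x 50 mm at the right side
- bottle: bystander: white bottle, 56 mm across, 130 mm tall, at the left side
- cup: bystander: clear plastic cup, 70 mm across, 50 mm tall, at the right side
- brush: bystander: brush lying across, between the robot and the pad

How it is judged:
By the outcome, as a careful person would: the job done as asked, in the order asked, and still so for the second after the job is handed in, while the arm keeps its last pose, push and grip.
It also fails if it takes over 64 s, if anything falls off the work surface, if the arm or the gripper's body presses on something with over 40 N, if the wrist force passes 120 N, or if a joint passes its speed limit or range.

ROBOT

A 6-joint arm with a two-finger parallel gripper is mounted at the origin on the work surface. World frame = base frame: x ahead of the robot, y to its left, z up, the work surface at z = 0. Lengths are in m, angles in rad, forces in N, time in s.
With the tool pointing down it reaches from about 0.275 to 0.875 m from the base axis. Payload 12.5 kg.
Tool frame: the origin (TCP) lies at the very end of the fingers, on their centre line; the grasp point (between the pads) lies 19 mm behind it; z points along the fingers, y is the line along which they close (so a half turn about z gives the same grasp; the last joint's range is limited). The gripper opens to 85 mm and grips with 20 to 120 N. Pads are 22 mm wide; open, the fingers measure 114 mm over their backs; the gripper's body (76 mm by 85 mm) begins 54 mm behind the grasp point. The pads swing forward as they close: fully open they stand 13 mm farther back than shut.
Start: joints at [-1.3, 0.351, 1.652, -0, 1.139, -0.085], TCP at [0.192, -0.516, 0.231] pointing down, gripper open.
Joint ranges: [-2.75, 2.75], [-0.79, 2.1], [0.01, 2.65], [-1.57, 4.71], [0.07, 3.14], [-2.87, 2.87]. Speed limits (rad/s): [2.22, 2.22, 2.79, 3.14, 3.14, 3.14].

INTERFACE

Orientations are given as a unit quaternion [w, x, y, z].
In Python, from plant import monitor, imaging, ticket gives the robot as it stands.
- The arm moves only by the tool play_rows, never from a script. Its argument "deltas" is one flat list of numbers, 6 for each row, row after row: the shift along the tool's x, y, z normalised to -1 to 1, where 1 is 150 mm, then the turn, a rotation vector about the tool's x, y, z normalised to -1 to 1, where 1 is 360 degrees. In form: [dx, dy, dz, ax, ay, az, dx, dy, dz, ax, ay, az, ...]. A call has 1 to 12 rows; each row is the pose to reach, as a shift and turn from the pose commanded when the call began, along the tool's axes at that moment, turning the shorter way round; what a row does not reach only later rows make up. A row lasts 1/12 s, in which the tool goes at most 41.7 mm and 7.16 degrees, less where a joint would pass 70% of its speed; a pose out of reach is approached as far as the arm can. A call with a number of a shift or a turn outside -1 to 1 is refused whole. A call with a gripper value outside its range is refused whole. "claw" is the opening, from -1 (shut) to 1 (fully open), set as the call begins (left out, the last holds). The fingers move at their own pace and stop on an object; "force" is the grip in N (left out, the last holds). Time passes only in rows, so rows that repeat a pose let the fingers close. It gives the time, the measured TCP pose, the force, the opening and the grip force at its end, in the units of the state.
- monitor.read_state(): the state, without advancing time (a new reading comes with each control period).
- imaging.camera(name): name is "scene" or "top"; returns a dict with "image" (480x640x3 uint8, blue, green, red), "fov_y" (degrees; the focal length in pixels is half the picture's height over the tangent of half this angle, whatever the lens; pixels are square), "cx", "cy" (the principal point, pixels), "pose" (4x4, takes a point from camera to world coordinates). Camera axes: x right, y down, z forward; pixel columns grow to the right and rows downward; lengths in m; the calibration is good to about 2 mm. A picture is of the moment at which its call begins. There is no depth.
- ticket.sign_off(): hands the job in; it is judged then, once.
The state is a dict: "time": time; "joints": joint angles; "dq": joint speeds; "joint_torque": joint torques, N m; "tool_pos": TCP position; "tool_rot": TCP orientation; "ft_force": force on the tool from outside, world axes, zero at the start; "moment": the same for the moment, N m; "finger_gap": opening from 0.0 (shut) to 1.0 (fully open); "grasp_force": force on a finger pad.
Only numpy, scipy, OpenCV 4.12 (cv2) and the standard library are available. Lean on these libraries where they do the work, as an engineer would, in place of code of your own. Each camera call takes 0.05 s, during which the arm holds its last target. There are 200 camera calls.

## Working session

There is one attempt and no reset: what is moved stays moved. The work goes in short steps, Python scripts to look and compute and a tool call to move; the robot and the scene stay as the last step left them, time stands still between calls to the robot, and variables do not carry over. Pictures are saved under pics/ and viewed, at most 10 in all, crops included, and the job is handed in when it is done.

Besides the shell and the picture viewer there is one more tool, called after "Call:" by a JSON object that holds its "method" and its "body", one argument or row to a line. play_rows: Moves the arm, as the interface text tells. Scaled input: -1 to 1 covers 150 mm each way for a shift and 360 degrees each way for a turn. Its arguments: {"type":"object","properties":{"deltas":{"type":"array"},"claw":{"type":"number"},"force":{"type":"number"}},"required":["deltas"]}

```bash
mkdir -p pics; ls; cat > h.py <<'E'
import numpy as np, cv2
from plant import monitor, imaging, ticket
def shot(n,f=None):
    c=imaging.camera(n)
    if f: cv2.imwrite('pics/'+f,c['image'])
    return c
def K(c):
    f=240/np.tan(np.radians(c['fov_y'])/2); return np.array([[f,0,c['cx']],[0,f,c['cy']],[0,0,1]])
def ray(c,px,z):
    P=np.array(c['pose']); d=P[:3,:3]@np.linalg.inv(K(c))@np.array([px[0],px[1],1.]); o=P[:3,3]
    return o+d*(z-o[2])/d[2]
def proj(c,p):
    P=np.array(c['pose']); q=K(c)@(P[:3,:3].T@(np.array(p)-P[:3,3])); return q[:2]/q[2]
E
python3 - <<'E'
from h import *
for n in('scene','top'):
    c=shot(n,n+'0.png'); print(n,c['fov_y'],c['cx'],c['cy'],np.round(c['pose'],4).tolist(), [k for k in c])
print(monitor.read_state())
E
```

```text
pics
scene 42.90601934680619 321.12455569860276 237.08060536539205 [[-0.4471, 0.7468, -0.4923, 1.3739], [0.8945, 0.3752, -0.2432, 0.3939], [0.0031, -0.5491, -0.8358, 1.4062], [0.0, 0.0, 0.0, 1.0]] ['image', 'fov_y', 'cx', 'cy', 'pose']
top 49.05201216579319 322.82359329243934 228.35370201826925 [[-0.0267, -0.9952, 0.0941, 0.4445], [-0.9996, 0.0266, -0.0022, 0.0113], [-0.0003, -0.0941, -0.9956, 1.5988], [0.0, 0.0, 0.0, 1.0]] ['image', 'fov_y', 'cx', 'cy', 'pose']
{'time': 0.1, 'joints': array([-1.29963459e+00,  3.51175242e-01,  1.65236020e+00, -1.78842071e-06,
        1.13909687e+00, -8.45939874e-02]), 'dq': array([ 0.00151613, -0.00053301, -0.00179542,  0.00044463,  0.0002148 ,
       -0.00117057]), 'joint_torque': array([ 6.97731448e-04, -5.06834006e+01, -2.91875553e+01, -7.45574243e-05,
        2.61461115e-03,  6.66996485e-06]), 'tool_pos': array([ 0.19151113, -0.51526356,  0.23081611]), 'tool_rot': array([-5.17491678e-04,  9.84221203e-01,  1.76941664e-01, -4.92296643e-05]), 'ft_force': array([-0.71547287,  0.28820219, -0.03545378]), 'moment': array([ 0.02302286, -0.01058266, -0.05879561]), 'grasp_force': 0.0, 'finger_gap': 0.9975166795394146}
```

View pics/top0.png

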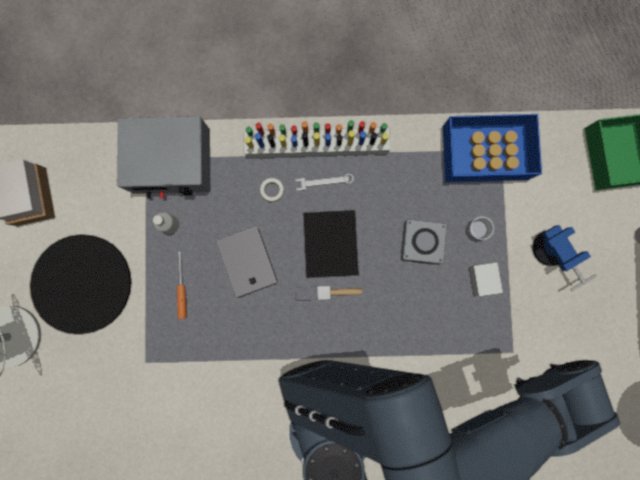

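View pics/scene0.png

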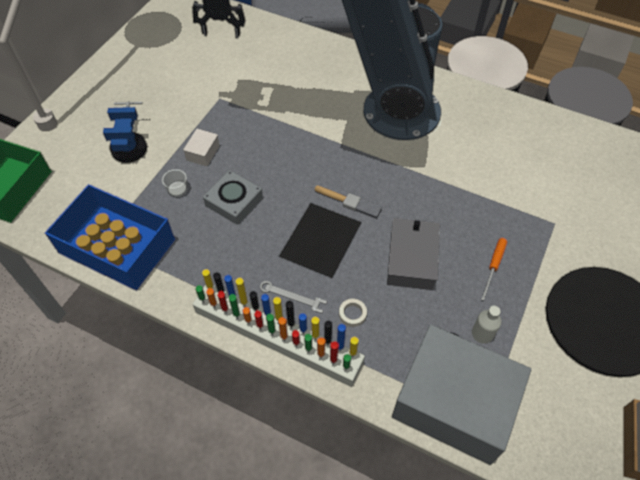

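The top view shows the lid on the tub around (247,262), its knob at (252,281), the pad at (331,243) and the camera window at (425,241). I'll crop in for the corners.

```bash
python3 - <<'E'
from h import *
a=cv2.imread('pics/top0.png'); s=cv2.imread('pics/scene0.png')
A=cv2.resize(a[215:310,205:465],None,fx=3,fy=3,interpolation=cv2.INTER_CUBIC)
S=cv2.resize(s[150:310,190:450],None,fx=3,fy=3,interpolation=cv2.INTER_CUBIC)[:310]
cv2.imwrite('pics/c0.png',np.vstack([A,S]))
c=shot('top')
for n,p,z in [('knobtop',(252,280.5),.094),('w',(425.5,241),.05)]: print(n,ray(c,p,z))
for q,z in [([(218,239),(258,228),(276,285),(237,297)],.064),([(304,211),(356,210),(358,275),(306,277)],.003)]:
    r=np.array([ray(c,p,z) for p in q]); print(r.round(4).tolist(), r.mean(0), [np.linalg.norm(r[i]-r[i-1]).round(3) for i in range(4)])
    e=(r[0]+r[1]-r[2]-r[3]); print(np.degrees(np.arctan2(e[1],e[0])))
E
```

```text
knobtop [0.44294888 0.21350335 0.094     ]
w [ 0.54520727 -0.2940009   0.05      ]
[[0.5664, 0.3153, 0.064], [0.5956, 0.1978, 0.064], [0.4281, 0.1481, 0.064], [0.3965, 0.2616, 0.064]] [0.49664425 0.23069856 0.064     ] [np.float64(0.178), np.float64(0.121), np.float64(0.175), np.float64(0.118)]
17.031414009768795
[[0.65, 0.0639, 0.003], [0.6489, -0.0951, 0.003], [0.4508, -0.0947, 0.003], [0.449, 0.0625, 0.003]] [ 0.54968335 -0.0158807   0.003     ] [np.float64(0.201), np.float64(0.159), np.float64(0.198), np.float64(0.157)]
0.13279128569919657
```

View pics/c0.png

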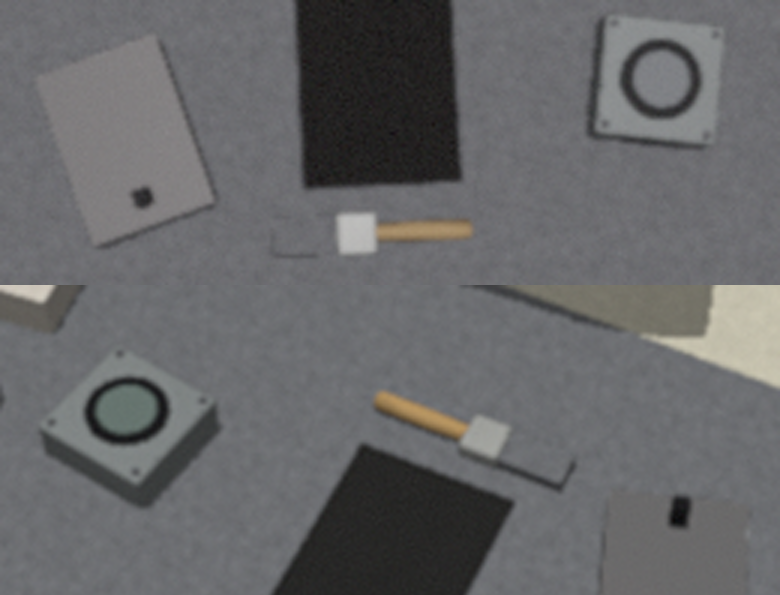

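Crop (3x): lid corners at about (37,77), (158,35), (215,203) and (97,246), window at (661,79), with the screwdriver and brush clear of the path. I'll fit the lid pose and work out the move.

```bash
cat >> h.py <<'E'
from scipy.spatial.transform import Rotation as R
from scipy.optimize import least_squares
def down(yaw,tip=0):  # deg; tip>0: knob-front-up about lid y
    return R.from_euler('z',yaw,degrees=True)*R.from_euler('y',tip,degrees=True)*R.from_euler('x',180,degrees=True)
def cur():
    s=monitor.read_state(); q=s['tool_rot']; return s['tool_pos'],R.from_quat([q[1],q[2],q[3],q[0]])
def go(p,r,n=1,c=None):
    p0,r0=c or cur(); d=r0.inv().apply(np.array(p)-p0)/.15; a=(r0.inv()*r).as_rotvec()/(2*np.pi)
    k=max(1,int(np.ceil(abs(d).max()))); print('calls',k,np.r_[d,a].round(3).tolist())
    st=monitor.read_state(); print('t',st['time'],'pos',p0.round(4),'F',st['ft_force'].round(1),'gap',round(st['finger_gap'],3),round(st['grasp_force'],1))
E
python3 - <<'E'
from h import *
c=shot('top')
px=np.array([(37,77),(158,35),(215,203),(97,246)])/3-1/3+[205,215]
cor=np.array([(88,63),(88,-63),(-88,-63),(-88,63)])/1000
def f(v):
    r=R.from_euler('z',v[2]).as_matrix()
    return np.concatenate([proj(c,r@[*k,0]+[v[0],v[1],.064])-p for k,p in zip(cor,px)])
o=least_squares(f,[.49,.23,.3]); v=o.x; print(v,np.degrees(v[2]),o.fun.round(1))
k=np.array([v[0]-.06*np.cos(v[2]),v[1]-.06*np.sin(v[2])]);print('knob',k,'px',proj(c,[*k,.094]),proj(c,[*k,.064]))
s=imaging.camera('scene');print('scene knob top',proj(s,[*k,.094]),'win',proj(s,[.545,-.292,.05]))
print('win',ray(c,(425,241),.05),ray(s,(231.7,191.3),.05),'pad px',proj(s,[.55,-.016,.003]))
go([*k,.13],down(np.degrees(v[2])))
E
```

```text
[0.4991154  0.23162504 0.318682  ] 18.25913371669936 [-0.3 -0.1  0.1 -0.6  1.   0.1 -0.8  0.6]
knob [0.44213645 0.21282613] px [252.24188115 280.78028088] [253.62529692 280.72705822]
scene knob top [416.81480258 220.51792892] win [232.78957787 189.96429   ]
win [ 0.54524672 -0.29252616  0.05      ] [ 0.5504043  -0.29228179  0.05      ] pad px [320.18276413 237.55254684]
calls 4 [3.257, -3.969, 0.676, -0.0, -0.0, 0.006]
t 0.25 pos [ 0.1915 -0.5154  0.231 ] F [-0.   0.5  0. ] gap 0.998 0.0
```

Call:
{"method": "play_rows", "body": {
  "deltas": [0.8,-0.95,0,0,0,0,0.8,-0.95,0,0,0,0,0.8,-0.95,0,0,0,0,0.8,-0.95,0,0,0,0,0.8,-0.95,0,0,0,0,0.8,-0.95,0,0,0,0]
}}

```text
time: 0.75
tool_pos: [0.2552, -0.3369, 0.2314]
tool_rot: [-0.0, 0.984, 0.178, 0.0]
ft_force: [0.7, -1.0, -0.3]
finger_gap: 0.999
grasp_force: 0.0
```

Call:
{"method": "play_rows", "body": {
  "deltas": [0.8,-0.95,0,0,0,0,0.8,-0.95,0,0,0,0,0.8,-0.95,0,0,0,0,0.8,-0.95,0,0,0,0,0.8,-0.95,0,0,0,0,0.8,-0.95,0,0,0,0]
}}

```text
time: 1.25
tool_pos: [0.318, -0.1625, 0.2314]
tool_rot: [-0.0, 0.984, 0.178, 0.0]
ft_force: [-0.2, -1.5, 0.2]
finger_gap: 1.001
grasp_force: 0.0
```

Call:
{"method": "play_rows", "body": {
  "deltas": [0.8,-0.95,0,0,0,0,0.8,-0.95,0,0,0,0,0.8,-0.95,0,0,0,0,0.8,-0.95,0,0,0,0,0.8,-0.95,0,0,0,0,0.8,-0.95,0,0,0,0]
}}

```text
time: 1.75
tool_pos: [0.3815, 0.0125, 0.2314]
tool_rot: [-0.0, 0.984, 0.179, 0.0]
ft_force: [-0.4, -0.4, -0.3]
finger_gap: 0.998
grasp_force: 0.0
```

Call:
{"method": "play_rows", "body": {
  "deltas": [0.8,-0.95,0,0,0,0,0.8,-0.95,0,0,0,0,0.8,-0.95,0,0,0,0,0.8,-0.95,0,0,0,0,0.8,-0.95,0,0,0,0,0.8,-0.95,0,0,0,0,0.8,-0.95,0,0,0,0],
  "claw": 0.2
}}

```text
time: 2.33
tool_pos: [0.4436, 0.1853, 0.2308]
tool_rot: [0.0, 0.984, 0.177, -0.0]
ft_force: [0.7, -0.9, -0.9]
finger_gap: 0.598
grasp_force: 0.0
```

```bash
python3 - <<'E'
from h import *
go([.4421,.2128,.13],down(18.26)); go([.4421,.2128,.069],down(18.26))
E
```

```text
calls 1 [0.055, -0.175, 0.672, 0.0, 0.0, 0.006]
t 2.3333 pos [0.4436 0.1853 0.2308] F [ 0.7 -0.9 -0.9] gap 0.598 0.0
calls 2 [0.056, -0.175, 1.079, 0.0, 0.0, 0.006]
t 2.3333 pos [0.4436 0.1853 0.2308] F [ 0.7 -0.9 -0.9] gap 0.598 0.0
```

Call:
{"method": "play_rows", "body": {
  "deltas": [0.055,-0.175,0,0,0,0.006,0.055,-0.175,0.4,0,0,0.006,0.055,-0.175,0.672,0,0,0.006,0.055,-0.175,0.672,0,0,0.006,0.055,-0.175,0.672,0,0,0.006]
}}

```text
time: 2.75
tool_pos: [0.4397, 0.2108, 0.1271]
tool_rot: [0.001, 0.987, 0.158, -0.003]
ft_force: [0.6, 0.3, -0.3]
finger_gap: 0.597
grasp_force: 0.0
```

```bash
python3 - <<'E'
from h import *
go([.4421,.2128,.069],down(18.26))
c=shot('scene');t=shot('top')
p,_=cur(); print(proj(c,p),proj(t,p))
cv2.imwrite('pics/c1.png',np.hstack([cv2.resize(c['image'][150:300,350:480],(520,600),interpolation=2),cv2.resize(t['image'][210:310,210:280],(280,400),interpolation=2)[:600] if 0 else cv2.copyMakeBorder(cv2.resize(t['image'][210:310,210:280],(280,400),interpolation=2),0,200,0,0,0)]))
E
```

```text
calls 1 [0.022, -0.008, 0.387, 0.0, 0.001, -0.0]
t 2.75 pos [0.4397 0.2108 0.1271] F [ 0.6  0.3 -0.3] gap 0.597 0.0
[418.5144914 212.1614916] [250.69116712 280.85273387]
```

View pics/c1.png

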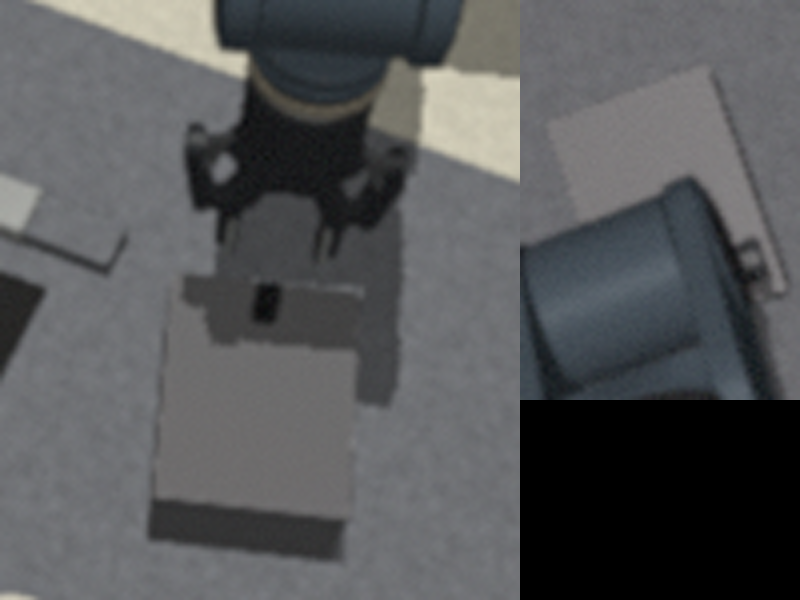

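Knob at (267,303) in the crop, between and below the fingers (230 and 327). It agrees with the estimate, so I'll descend and grip.

Call:
{"method": "play_rows", "body": {
  "deltas": [0.016,-0.008,0.1,0,0,0,0.016,-0.008,0.25,0,0,0,0.016,-0.008,0.387,0,0,0,0.016,-0.008,0.387,0,0,0,0.016,-0.008,0.387,0,0,0]
}}

```text
time: 3.27
tool_pos: [0.4443, 0.215, 0.0738]
tool_rot: [-0.0, 0.987, 0.158, 0.0]
ft_force: [0.6, 0.8, 0.9]
finger_gap: 0.599
grasp_force: 0.0
```

Call:
{"method": "play_rows", "body": {
  "deltas": [0,0,0,0,0,0,0,0,0,0,0,0,0,0,0,0,0,0,0,0,0,0,0,0,0,0,0,0,0,0,0,0,0,0,0,0,0,0,0,0,0,0,0,0,0,0,0,0,0,0,0,0,0,0],
  "claw": -1,
  "force": 50
}}

```text
time: 4.02
tool_pos: [0.4443, 0.2156, 0.074]
tool_rot: [-0.0, 0.987, 0.159, 0.001]
ft_force: [-3.1, -0.9, 10.6]
finger_gap: 0.179
grasp_force: 49.3
```

```bash
python3 - <<'E'
from h import *
p,r=cur(); print(p,r.as_matrix().round(3).tolist())
th0=18.26; ex=np.array([np.cos(np.radians(th0)),np.sin(np.radians(th0)),0])
# pivot: 85 mm behind lid centre, z=.060 ; knob centre along ex taken as TCP x
piv=np.array([.4991,.2316,0])+ex*.085+[0,0,.06]
for a in (4,8,12,16,20,24):
    Q=R.from_rotvec(np.radians(a)*np.array([-ex[1],ex[0],0]))
    go(piv+Q.apply(p-piv),Q*r,c=(p,r)) if a in(4,8,12,16,20,24) else 0
E
```

```text
[0.44427332 0.2155572  0.07399092] [[0.95, 0.313, 0.002], [0.313, -0.95, 0.001], [0.002, 0.0, -1.0]]
calls 1 [0.009, 0.0, -0.066, -0.0, -0.011, -0.0]
t 4.0167 pos [0.4443 0.2156 0.074 ] F [-3.1 -0.9 10.6] gap 0.179 49.3
calls 1 [0.022, 0.0, -0.131, -0.0, -0.022, -0.0]
t 4.0167 pos [0.4443 0.2156 0.074 ] F [-3.1 -0.9 10.6] gap 0.179 49.3
calls 1 [0.041, 0.0, -0.195, -0.0, -0.033, -0.0]
t 4.0167 pos [0.4443 0.2156 0.074 ] F [-3.1 -0.9 10.6] gap 0.179 49.3
calls 1 [0.063, 0.0, -0.257, -0.0, -0.044, -0.0]
t 4.0167 pos [0.4443 0.2156 0.074 ] F [-3.1 -0.9 10.6] gap 0.179 49.3
calls 1 [0.09, 0.0, -0.318, -0.0, -0.056, -0.0]
t 4.0167 pos [0.4443 0.2156 0.074 ] F [-3.1 -0.9 10.6] gap 0.179 49.3
calls 1 [0.121, -0.0, -0.377, -0.0, -0.067, -0.0]
t 4.0167 pos [0.4443 0.2156 0.074 ] F [-3.1 -0.9 10.6] gap 0.179 49.3
```

Call:
{"method": "play_rows", "body": {
  "deltas": [0,0,0,0,0,0,0,0,0,0,0,0,0,0,0.03,0,0,0,0,0,0.03,0,0,0],
  "claw": -0.2
}}

```text
time: 4.35
tool_pos: [0.4432, 0.2153, 0.0674]
tool_rot: [0.0, 0.987, 0.158, -0.0]
ft_force: [-0.1, -0.8, -0.0]
finger_gap: 0.403
grasp_force: 0.0
```

Call:
{"method": "play_rows", "body": {
  "deltas": [0,0,0,0,0,0,0,0,0,0,0,0,0,0,0,0,0,0,0,0,0,0,0,0,0,0,0,0,0,0,0,0,0,0,0,0],
  "claw": -1,
  "force": 50
}}

```text
time: 4.85
tool_pos: [0.4435, 0.2153, 0.0679]
tool_rot: [0.0, 0.987, 0.158, -0.0]
ft_force: [-0.9, 0.6, -1.1]
finger_gap: 0.174
grasp_force: 48.9
```

Call:
{"method": "play_rows", "body": {
  "deltas": [0.003,0,-0.033,0,-0.0055,0,0.006,0,-0.066,0,-0.011,0,0.01,0,-0.099,0,-0.0165,0,0.016,0,-0.131,0,-0.022,0,0.024,0,-0.163,0,-0.0275,0,0.033,0,-0.195,0,-0.033,0,0.042,0,-0.227,0,-0.0385,0,0.052,0,-0.258,0,-0.044,0,0.064,0,-0.289,0,-0.05,0,0.076,0,-0.32,0,-0.056,0,0.09,0,-0.35,0,-0.0615,0,0.105,0,-0.38,0,-0.067,0]
}}

```text
time: 5.85
tool_pos: [0.4589, 0.2204, 0.1255]
tool_rot: [0.033, 0.966, 0.155, -0.207]
ft_force: [0.7, 0.7, 3.5]
finger_gap: 0.176
grasp_force: 49.3
```

Call:
{"method": "play_rows", "body": {
  "deltas": [0,0,0,0,0,0,0,0,0,0,0,0,0,0,0,0,0,0,0,0,0,0,0,0]
}}

```text
time: 6.18
tool_pos: [0.4586, 0.2203, 0.1249]
tool_rot: [0.033, 0.966, 0.155, -0.205]
ft_force: [2.3, 0.1, 1.4]
finger_gap: 0.176
grasp_force: 49.3
```

```bash
python3 - <<'E'
from h import *
p,r=cur(); print(r.as_matrix().round(3).tolist())
go(p+[0,0,.06],r); 
c=shot('scene')
cv2.imwrite('pics/c2.png',cv2.resize(c['image'][150:300,350:480],(520,600),interpolation=2))
go([.55-.06,-.016,.2],down(0))
E
```

```text
[[0.868, 0.313, -0.386], [0.286, -0.95, -0.127], [-0.407, 0.0, -0.913]]
calls 1 [-0.163, 0.0, -0.365, 0.0, 0.0, 0.0]
t 6.1833 pos [0.4586 0.2203 0.1249] F [2.3 0.1 1.4] gap 0.176 49.3
calls 2 [-0.472, 1.562, -0.337, 0.011, 0.066, 0.05]
t 6.2333 pos [0.4586 0.2203 0.125 ] F [4.  1.3 1.2] gap 0.174 49.3
```

View pics/c2.png

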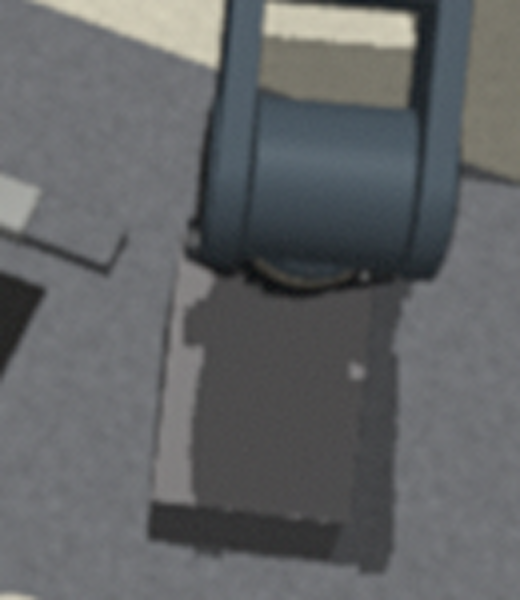

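The lid is tipped about 24° and its back edge is still on the tub, at crop row 505–520 as before. Next I lift it off and carry it to the pad.

Call:
{"method": "play_rows", "body": {
  "deltas": [-0.02,0,-0.045,0,0,0,-0.055,0,-0.12,0,0,0,-0.1,0,-0.22,0,0,0,-0.14,0,-0.31,0,0,0,-0.163,0,-0.365,0,0,0,-0.163,0,-0.365,0,0,0]
}}

```text
time: 6.73
tool_pos: [0.4589, 0.2205, 0.1871]
tool_rot: [0.033, 0.966, 0.155, -0.205]
ft_force: [0.8, -0.4, -1.1]
finger_gap: 0.181
grasp_force: 48.9
```

```bash
python3 - <<'E'
from h import *
p,r=cur()
go([.475,.1,.19],down(9)); go([.49,-.016,.18],down(0),c=([.475,.1,.19],down(9)))
E
```

```text
calls 1 [-0.145, 0.797, 0.043, 0.005, 0.066, 0.025]
t 6.7333 pos [0.4589 0.2205 0.1871] F [ 0.8 -0.4 -1.1] gap 0.181 48.9
calls 1 [-0.022, 0.779, 0.067, 0.0, -0.0, 0.025]Traceback (most recent call last):
  File "<stdin>", line 3, in <module>
  File "h.py", line 23, in go
    st=monitor.read_state(); print('t',st['time'],'pos',p0.round(4),'F',st['ft_force'].round(1),'gap',round(st['finger_gap'],3),round(st['grasp_force'],1))
                                                        ^^^^^^^^
AttributeError: 'list' object has no attribute 'round'. Did you mean: 'count'?
```

Call:
{"method": "play_rows", "body": {
  "deltas": [-0.02,0.1,0.005,0.001,0.01,0.004,-0.05,0.27,0.015,0.002,0.024,0.009,-0.08,0.45,0.025,0.003,0.038,0.014,-0.11,0.62,0.035,0.004,0.052,0.02,-0.145,0.797,0.043,0.005,0.066,0.025,-0.145,0.797,0.043,0.005,0.066,0.025,-0.145,0.797,0.043,0.005,0.066,0.025]
}}

```text
time: 7.32
tool_pos: [0.4737, 0.0987, 0.1879]
tool_rot: [0.001, 0.997, 0.078, -0.003]
ft_force: [-0.3, -0.1, -0.4]
finger_gap: 0.177
grasp_force: 49.0
```

Call:
{"method": "play_rows", "body": {
  "deltas": [0,0.1,0.01,0,0,0.003,-0.006,0.28,0.02,0,0,0.009,-0.012,0.48,0.04,0,0,0.015,-0.018,0.66,0.06,0,0,0.021,-0.022,0.779,0.067,0,0,0.025,-0.022,0.779,0.067,0,0,0.025,-0.022,0.779,0.067,0,0,0.025]
}}

```text
time: 7.9
tool_pos: [0.4898, -0.0159, 0.1776]
tool_rot: [0.001, 1.0, 0.001, -0.003]
ft_force: [-0.5, 1.0, -1.4]
finger_gap: 0.177
grasp_force: 49.1
```

```bash
python3 - <<'E'
from h import *
p,r=cur(); print(r.as_matrix().round(3).tolist())
# knob centre in hand assumed along TCP axis; TCP was .068 with plate bottom .060 -> pad: .009+.008
go([.49,-.016,.0175],down(0))
c=shot('scene');t=shot('top')
a=cv2.resize(c['image'][150:300,240:420],(720,600),interpolation=2)
cv2.imwrite('pics/c3.png',a)
E
```

```text
[[1.0, 0.002, -0.007], [0.002, -1.0, -0.003], [-0.007, 0.003, -1.0]]
calls 2 [0.009, -0.003, 1.067, 0.0, 0.001, 0.0]
t 7.9 pos [ 0.4898 -0.0159  0.1776] F [-0.5  1.  -1.4] gap 0.177 49.1
```

View pics/c3.png

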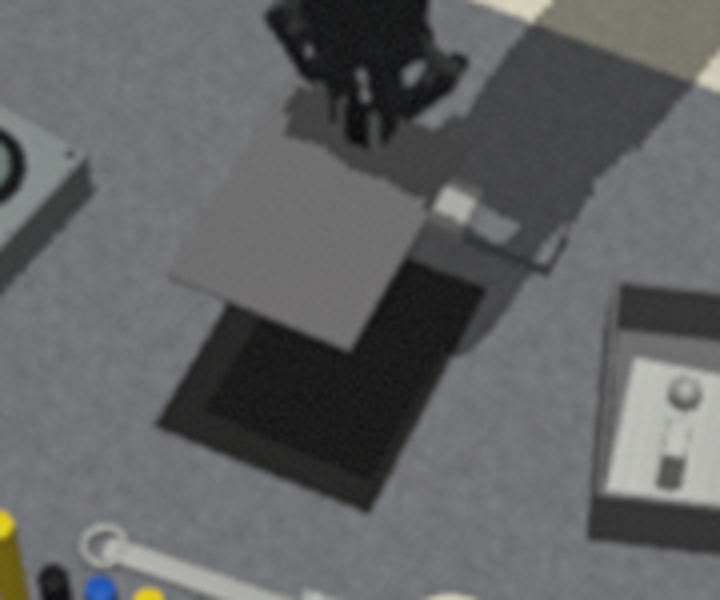

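Crop shows the lid level over the pad, back corners at about (170,276) and (350,350), and the tray with its ball at (685,392) in the open tub.

Call:
{"method": "play_rows", "body": {
  "deltas": [0,0,0.1,0,0,0,0.004,0,0.3,0,0.001,0,0.006,0,0.52,0,0.001,0,0.009,-0.003,0.7,0,0.001,0,0.009,-0.003,0.8,0,0.001,0,0.009,-0.003,0.8,0,0.001,0,0.009,-0.003,0.8,0,0.001,0]
}}

```text
time: 8.58
tool_pos: [0.4904, -0.0152, 0.0581]
tool_rot: [0.002, 1.0, 0.002, 0.0]
ft_force: [0.2, -1.0, -0.2]
finger_gap: 0.18
grasp_force: 49.1
```

```bash
python3 - <<'E'
from h import *
go([.49,-.016,.0175],down(0))
p,_=cur();c=shot('scene');t=shot('top')
z=p[2]-.004
for s in(1,-1): print(proj(c,[.638,-.016+s*.063,z]),proj(t,[.638,-.016+s*.063,z]))
print('pad back',[proj(c,[.65,-.016+s*.08,.003]) for s in (1,-1)],z)
cv2.imwrite('pics/c4.png',np.hstack([cv2.resize(c['image'][190:290,270:370],(400,400),interpolation=2),cv2.resize(t['image'][200:300,280:380],(400,400),interpolation=2)]))
# tray measurement (ball, handle) in scene: crop c3 coords /4 +(240,150)
q=lambda x,y:((x+.5)/4-.5+240,(y+.5)/4-.5+150)
print('ball',ray(c,q(685,392),.0185+0.001),'tray back corners',ray(c,q(609,492),.010),ray(c,q(720,500),.010),'front-left',ray(c,q(637,357),.010))
print('handle top',ray(c,q(675,420),.056),ray(c,q(672,458),.056))
E
```

```text
calls 1 [-0.002, 0.004, 0.27, 0.0, -0.0, 0.001]
t 8.5833 pos [ 0.4904 -0.0152  0.0581] F [ 0.2 -1.  -0.2] gap 0.18 49.1
[326.77165552 261.33710853] [309.16929958 212.69134984]
[283.84002187 242.91305083] [351.74253945 211.5599297 ]
pad back [array([330.33231037, 277.30521794]), array([277.0846382 , 254.11318089])] 0.054057276760203776
ball [0.47922013 0.22112566 0.0195    ] tray back corners [0.56813004 0.20439603 0.01      ] [0.54096077 0.27202762 0.01      ] front-left [0.46149397 0.18003691 0.01      ]
handle top [0.52570719 0.22793236 0.056     ] [0.55324619 0.2370224  0.056     ]
```

View pics/c4.png

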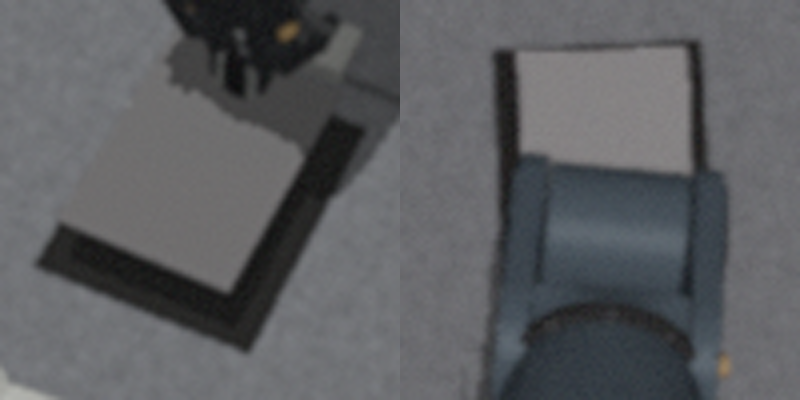

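Both views show the lid level and well inside the pad's outline: back corners at (309,213) and (352,211) in the top picture, as predicted. Now to lower and release.

Call:
{"method": "play_rows", "body": {
  "deltas": [0,0.003,0.07,0,0,0,0,0.003,0.15,0,0,0,0,0.003,0.21,0,0,0,0,0.003,0.24,0,0,0,0,0.003,0.255,0,0,0,0,0.003,0.265,0,0,0,0,0.003,0.265,0,0,0]
}}

```text
time: 9.27
tool_pos: [0.4907, -0.0168, 0.0184]
tool_rot: [0.002, 1.0, 0.001, 0.001]
ft_force: [0.4, -0.3, -0.5]
finger_gap: 0.179
grasp_force: 49.1
```

Call:
{"method": "play_rows", "body": {
  "deltas": [0,0,0.005,0,0,0,0,0,0.01,0,0,0,0,0,0.01,0,0,0]
}}

```text
time: 9.52
tool_pos: [0.4907, -0.0168, 0.0171]
tool_rot: [0.002, 1.0, 0.001, 0.001]
ft_force: [-0.0, -0.2, -0.8]
finger_gap: 0.178
grasp_force: 49.2
```

Call:
{"method": "play_rows", "body": {
  "deltas": [0,0,0.005,0,0,0,0,0,0.01,0,0,0,0,0,0.01,0,0,0]
}}

```text
time: 9.77
tool_pos: [0.4908, -0.0168, 0.0168]
tool_rot: [0.002, 1.0, 0.001, 0.001]
ft_force: [-8.1, -0.2, 23.6]
finger_gap: 0.174
grasp_force: 52.3
```

Call:
{"method": "play_rows", "body": {
  "deltas": [0,0,-0.007,0,0,0,0,0,-0.007,0,0,0]
}}

```text
time: 9.93
tool_pos: [0.4909, -0.0168, 0.0169]
tool_rot: [0.002, 1.0, 0.001, 0.001]
ft_force: [-0.5, -2.6, 3.2]
finger_gap: 0.178
grasp_force: 49.8
```

Call:
{"method": "play_rows", "body": {
  "deltas": [0,0,0,0,0,0,0,0,0,0,0,0,0,0,0,0,0,0,0,0,0,0,0,0,0,0,0,0,0,0],
  "claw": 0.1
}}

```text
time: 10.35
tool_pos: [0.4906, -0.0167, 0.0164]
tool_rot: [0.002, 1.0, 0.001, 0.001]
ft_force: [0.4, 0.2, -0.1]
finger_gap: 0.548
grasp_force: 0.0
```

Call:
{"method": "play_rows", "body": {
  "deltas": [0,0,-0.1,0,0,0,0,0,-0.35,0,0,0,0,0,-0.65,0,0,0,0,0,-0.9,0,0,0,0,0,-0.9,0,0,0]
}}

```text
time: 10.77
tool_pos: [0.4936, -0.0166, 0.1583]
tool_rot: [0.002, 1.0, 0.001, 0.006]
ft_force: [0.1, 0.2, 0.9]
finger_gap: 0.549
grasp_force: 0.0
```

```bash
python3 - <<'E'
from h import *
c=shot('scene');t=shot('top')
a=cv2.resize(c['image'][170:300,260:380],(400,433),interpolation=2)
b=cv2.resize(c['image'][205:295,380:450],(400,514),interpolation=2)
o=np.zeros((600,800,3),np.uint8);o[:433,:400]=a;o[:514,400:]=b
cv2.imwrite('pics/c5.png',o)
cv2.imwrite('pics/t5.png',t['image'])
for s in(1,-1): print(proj(c,[.638,-.0165+s*.063,.013]),proj(c,[.462,-.0165+s*.063,.013]))
E
```

```text
[326.43357855 269.29278037] [354.46803976 220.36492354]
[284.40873148 251.10668888] [314.05277061 203.95777485]
```

View pics/c5.png

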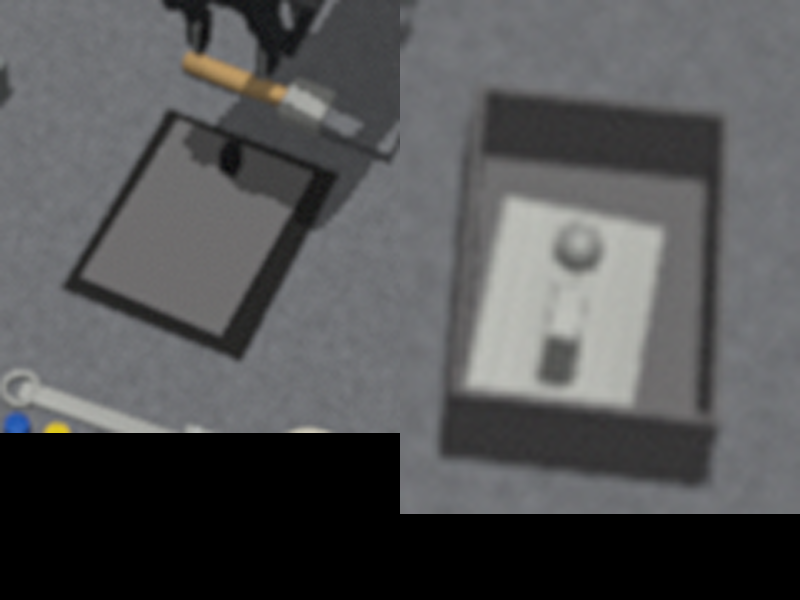

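The lid lies flat on the pad with the knob up, margins all round. In the tub crop the tray's ball is at (578,246), the handle's top face is centred near (566,310), and the front corners are at (505,196) and (665,230). I'll fit the tray pose.

```bash
python3 - <<'E'
from h import *
c=shot('scene')
q=lambda x,y:np.array([(x-400)/5.714+380-.4,y/5.714+205-.4])
obs=[((-.035,0,.0185),q(578,246)),((.025,0,.056),q(566,310)),((-.06,-.038,.01),q(505,196)),((-.06,.038,.01),q(665,230)),((.039,-.007,.01),q(540,384)),((.039,.007,.01),q(573,386))]
def f(v):
    r=R.from_euler('z',v[2])
    return np.concatenate([proj(c,r.apply([*k[:2],0])+[v[0],v[1],k[2]])-p for k,p in obs])
o=least_squares(f,[.5,.23,.3],loss='soft_l1'); v=o.x; y=np.degrees(v[2]);print(v,y,o.fun.reshape(-1,2).round(1).tolist())
h=v[:2]+.025*np.array([np.cos(v[2]),np.sin(v[2])]); print('handle',h)
p,r=cur(); go([*h,.15],down(y)); go([*h,.085],down(y))
go([h[0],h[1],.085],down(y),c=(np.r_[h,.15],down(y)))
print(proj(imaging.camera('top'),[*h,.056]))
# t5 check
t=imaging.camera('top'); b=v[:2]-.035*np.array([np.cos(v[2]),np.sin(v[2])]); print('top ball',proj(t,[*b,.0185]))
cv2.imwrite('pics/t6.png',cv2.resize(t['image'][215:305,205:295],(600,600),interpolation=2))
E
```

```text
[0.51208231 0.22934198 0.23745654] 13.605257516915618 [[0.2, -0.2], [0.8, -0.0], [0.1, 0.1], [-0.2, -0.6], [-0.2, 0.0], [-0.7, 0.7]]
handle [0.5363808  0.23522276]
calls 2 [0.312, -1.676, 0.004, 0.001, -0.0, -0.037]
t 10.9167 pos [ 0.4902 -0.0163  0.1513] F [ 0.3 -0.3 -0.7] gap 0.553 0.0
calls 2 [0.311, -1.677, 0.437, 0.001, -0.0, -0.037]
t 10.9167 pos [ 0.4902 -0.0163  0.1513] F [ 0.3 -0.3 -0.7] gap 0.553 0.0
calls 1 [-0.0, -0.0, 0.433, 0.0, 0.0, 0.0]
t 10.9167 pos [0.5364 0.2352 0.15  ] F [ 0.3 -0.3 -0.7] gap 0.553 0.0
[245.89342315 248.66687794]
top ball [252.68258192 268.67841431]
```

View pics/t6.png

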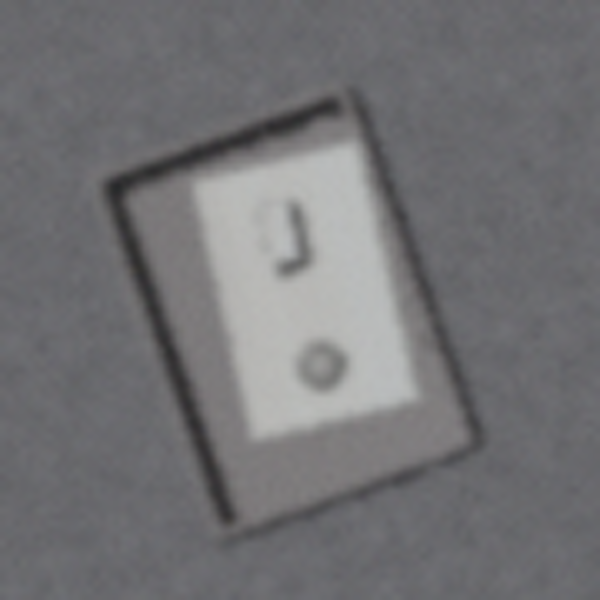

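Top crop: ball at (322,365), handle at (276,232), within 1–2 mm of the fit.

Call:
{"method": "play_rows", "body": {
  "deltas": [0.155,-0.838,0,0,0,-0.018,0.155,-0.838,0,0,0,-0.018,0.155,-0.838,0,0,0,-0.018,0.155,-0.838,0,0,0,-0.018,0.155,-0.838,0,0,0,-0.018],
  "claw": -0.2
}}

```text
time: 11.43
tool_pos: [0.5127, 0.1112, 0.1495]
tool_rot: [0.002, 0.998, 0.059, -0.001]
ft_force: [0.1, -0.4, -1.0]
finger_gap: 0.403
grasp_force: 0.0
```

```bash
python3 - <<'E'
from h import *
go([.5358,.2352,.15],down(13.6))
E
```

```text
calls 1 [0.25, -0.803, -0.006, 0.001, 0.0, -0.019]
t 11.4333 pos [0.5127 0.1112 0.1495] F [ 0.1 -0.4 -1. ] gap 0.403 0.0
```

Call:
{"method": "play_rows", "body": {
  "deltas": [0.25,-0.803,0,0,0,-0.019,0.25,-0.803,0,0,0,-0.019,0.25,-0.803,0,0,0,-0.019,0.25,-0.803,0,0,0,-0.019,0.25,-0.803,0,0,0,-0.019,0.25,-0.803,0,0,0,-0.019,0.25,-0.803,0,0,0,-0.019]
}}

```text
time: 12.02
tool_pos: [0.5366, 0.2316, 0.1502]
tool_rot: [0.002, 0.993, 0.116, -0.0]
ft_force: [-0.2, -0.2, 0.1]
finger_gap: 0.401
grasp_force: 0.0
```

```bash
python3 - <<'E'
from h import *
go([.5358,.2352,.021],down(13.6)); print(cur()[1].as_matrix().round(3).tolist())
E
```

```text
calls 1 [0.001, -0.028, 0.861, 0.001, 0.0, -0.001]
t 12.0167 pos [0.5366 0.2316 0.1502] F [-0.2 -0.2  0.1] gap 0.401 0.0
[[0.973, 0.231, 0.0], [0.231, -0.973, -0.004], [-0.001, 0.004, -1.0]]
```

Call:
{"method": "play_rows", "body": {
  "deltas": [0.001,-0.028,0.05,0.0006,0,0,0.001,-0.028,0.2,0.0006,0,0,0.001,-0.028,0.4,0.0006,0,0,0.001,-0.028,0.6,0.0006,0,0,0.001,-0.028,0.75,0.0006,0,0,0.001,-0.028,0.83,0.0006,0,0,0.001,-0.028,0.86,0.0006,0,0,0.001,-0.028,0.86,0.0006,0,0]
}}

```text
time: 12.68
tool_pos: [0.536, 0.2366, 0.0212]
tool_rot: [-0.0, 0.993, 0.117, -0.0]
ft_force: [0.1, -0.2, 0.3]
finger_gap: 0.4
grasp_force: 0.0
```

Call:
{"method": "play_rows", "body": {
  "deltas": [0,0,0,0,0,0,0,0,0,0,0,0,0,0,0,0,0,0,0,0,0,0,0,0,0,0,0,0,0,0,0,0,0,0,0,0,0,0,0,0,0,0,0,0,0,0,0,0],
  "claw": -1,
  "force": 40
}}

```text
time: 13.35
tool_pos: [0.5371, 0.2373, 0.0232]
tool_rot: [-0.0, 0.993, 0.117, 0.002]
ft_force: [1.0, -1.0, 6.9]
finger_gap: 0.157
grasp_force: 40.8
```

Call:
{"method": "play_rows", "body": {
  "deltas": [0,0,0,0,0,0,0,0,0,0,0,0,0,0,0,0,0,0,0,0,0,0,0,0],
  "force": 70
}}

```text
time: 13.68
tool_pos: [0.5371, 0.2373, 0.0232]
tool_rot: [-0.0, 0.993, 0.117, 0.002]
ft_force: [-1.0, -1.7, 7.8]
finger_gap: 0.151
grasp_force: 68.4
```

Call:
{"method": "play_rows", "body": {
  "deltas": [0,0,-0.01,0,0,0,0,0,-0.03,0,0,0,0,0,-0.07,0,0,0,0,0,-0.13,0,0,0,0,0,-0.2,0,0,0,0,0,-0.28,0,0,0,0,0,-0.36,0,0,0,0,0,-0.44,0,0,0,0,0,-0.51,0,0,0,0,0,-0.56,0,0,0,0,0,-0.59,0,0,0,0,0,-0.6,0,0,0]
}}

```text
time: 14.68
tool_pos: [0.5363, 0.2371, 0.1126]
tool_rot: [-0.0, 0.993, 0.117, 0.001]
ft_force: [1.0, -0.9, -1.3]
finger_gap: 0.149
grasp_force: 68.2
```

Call:
{"method": "play_rows", "body": {
  "deltas": [0,0,-0.01,0,0,0,0,0,-0.04,0,0,0,0,0,-0.09,0,0,0,0,0,-0.15,0,0,0,0,0,-0.21,0,0,0,0,0,-0.26,0,0,0,0,0,-0.29,0,0,0,0,0,-0.3,0,0,0]
}}

```text
time: 15.35
tool_pos: [0.5365, 0.2372, 0.1579]
tool_rot: [-0.0, 0.993, 0.117, 0.001]
ft_force: [-0.3, 0.3, -1.9]
finger_gap: 0.154
grasp_force: 68.2
```

```bash
python3 - <<'E'
from h import *
p,r=cur(); print(p,r.as_matrix().round(3).tolist())
t=imaging.camera('top'); c=imaging.camera('scene')
cv2.imwrite('pics/c7.png',cv2.resize(c['image'][150:290,360:480],(600,700),interpolation=2)[:600])
ex=r.apply([1,0,0])
bp=p-.06*ex; print('ball px pred',proj(c,[*bp[:2],.150]),proj(c,[*bp[:2],.155]),'handle top',proj(c,[*p[:2],.187]))
W=np.array([.547,-.2924])  # ball target, keep yaw 13.6 -> handle
y=0
for y in (13.6,0): go([*(W+.06*np.array([np.cos(np.radians(y)),np.sin(np.radians(y))])),.1555],down(y))
E
```

```text
[0.53645701 0.23718554 0.15791222] [[0.973, 0.232, 0.002], [0.232, -0.973, 0.001], [0.002, -0.0, -1.0]]
ball px pred [418.37633624 219.80154561] [418.6484119 218.6571671] handle top [416.93421013 230.90606036]
calls 4 [-0.349, 3.449, 0.008, -0.0, -0.0, -0.0]
t 15.45 pos [0.5361 0.237  0.157 ] F [ 0.4  0.4 -0.9] gap 0.153 68.2
calls 4 [-0.36, 3.543, 0.008, -0.0, -0.0, 0.037]
t 15.45 pos [0.5361 0.237  0.157 ] F [ 0.4  0.4 -0.9] gap 0.153 68.2
```

View pics/c7.png

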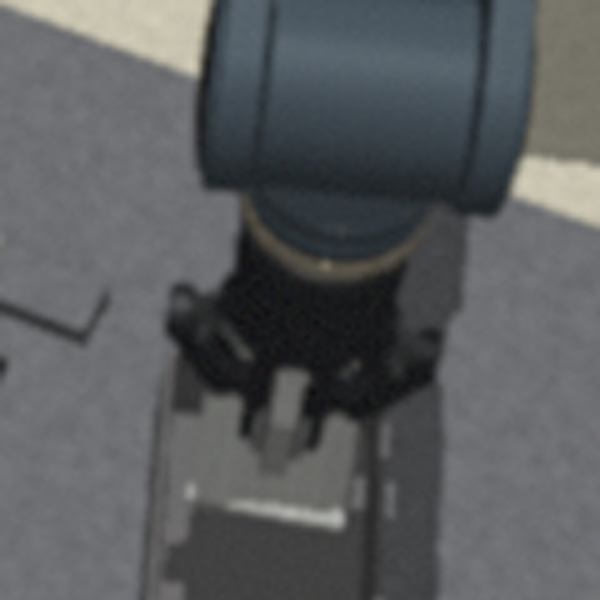

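The tray hangs level in the gripper; its back edge runs from (190,490) to (345,520) in the crop. I'll carry it over smoothly.

Call:
{"method": "play_rows", "body": {
  "deltas": [-0.001,0.01,0,0,0,0,-0.005,0.05,0,0,0,0,-0.012,0.12,0,0,0,0,-0.021,0.21,0,0,0,0,-0.032,0.32,0,0,0,0,-0.044,0.435,0,0,0,0,-0.055,0.55,0,0,0,0,-0.066,0.66,0,0,0,0,-0.075,0.75,0,0,0,0,-0.082,0.82,0,0,0,0,-0.086,0.86,0,0,0,0,-0.087,0.87,0,0,0,0]
}}

```text
time: 16.45
tool_pos: [0.5538, 0.106, 0.1567]
tool_rot: [-0.0, 0.993, 0.116, 0.0]
ft_force: [-0.3, -0.9, -2.7]
finger_gap: 0.15
grasp_force: 68.2
```

Call:
{"method": "play_rows", "body": {
  "deltas": [-0.001,0.01,0,0,0,0,-0.005,0.05,0,0,0,0,-0.012,0.12,0,0,0,0,-0.021,0.21,0,0,0,0,-0.032,0.32,0,0,0,0,-0.044,0.435,0,0,0,0,-0.055,0.55,0,0,0,0,-0.066,0.66,0,0,0,0,-0.075,0.75,0,0,0,0,-0.082,0.82,0,0,0,0,-0.086,0.86,0,0,0,0,-0.087,0.87,0,0,0,0]
}}

```text
time: 17.45
tool_pos: [0.5714, -0.0239, 0.1566]
tool_rot: [-0.0, 0.993, 0.117, 0.0]
ft_force: [0.2, -0.5, -1.9]
finger_gap: 0.154
grasp_force: 68.3
```

Call:
{"method": "play_rows", "body": {
  "deltas": [-0.001,0.01,0,0,0,0,-0.005,0.05,0,0,0,0,-0.012,0.12,0,0,0,0,-0.021,0.21,0,0,0,0,-0.032,0.32,0,0,0,0,-0.044,0.435,0,0,0,0,-0.055,0.55,0,0,0,0,-0.066,0.66,0,0,0,0,-0.075,0.75,0,0,0,0,-0.082,0.82,0,0,0,0,-0.086,0.86,0,0,0,0,-0.087,0.87,0,0,0,0]
}}

```text
time: 18.45
tool_pos: [0.589, -0.1539, 0.1565]
tool_rot: [-0.0, 0.993, 0.117, 0.0]
ft_force: [1.1, -0.5, -1.7]
finger_gap: 0.156
grasp_force: 68.3
```

```bash
python3 - <<'E'
from h import *
c=imaging.camera('scene')
# window & top centre check: dark ring in first pictures
for f,cam,w in (('top0',imaging.camera('top'),(425,241)),('scene0',c,(232,191))):
    im=cv2.imread(f'pics/{f}.png',0); s=im[w[1]-25:w[1]+26,w[0]-25:w[0]+26]
    m=(s<60).astype(np.uint8); n,l,st,ce=cv2.connectedComponentsWithStats(m)
    for i in range(1,n):
        if st[i,4]>60:
            pts=np.argwhere(l==i)[:,::-1].astype(np.float32); hull=cv2.convexHull(pts); e=cv2.fitEllipse(hull)
            print(f,st[i].tolist(),np.round(e[0],1), ray(cam,np.array(e[0])+w-25,.051).round(4),np.round(e[1],1))
W=np.array([.547,-.2924]);y=13.6
go([*(W+.06*np.array([np.cos(np.radians(y)),np.sin(np.radians(y))])),.1555],down(y))
E
```

```text
top0 [13, 13, 25, 25, 132] [24.8 24.9] [ 0.5455 -0.2919  0.051 ] [24.2 24.8]
scene0 [12, 15, 27, 22, 188] [24.9 25.6] [ 0.5518 -0.2908  0.051 ] [21.5 27.1]
scene0 [31, 30, 20, 21, 93] [40.9 42.5] [ 0.582  -0.2213  0.051 ] [ 4.8 51.6]
calls 1 [-0.088, 0.839, 0.006, -0.0, -0.0, -0.0]
t 18.55 pos [ 0.5889 -0.1528  0.1565] F [ 0.4 -0.1 -1.4] gap 0.153 68.3
```

Call:
{"method": "play_rows", "body": {
  "deltas": [-0.001,0.01,0,0,0,0,-0.005,0.05,0,0,0,0,-0.012,0.12,0,0,0,0,-0.02,0.21,0,0,0,0,-0.03,0.32,0,0,0,0,-0.042,0.43,0,0,0,0,-0.052,0.54,0,0,0,0,-0.062,0.64,0,0,0,0,-0.07,0.73,0.002,0,0,0,-0.076,0.79,0.004,0,0,0,-0.079,0.825,0.005,0,0,0,-0.08,0.835,0.006,0,0,0]
}}

```text
time: 19.55
tool_pos: [0.6064, -0.2783, 0.1554]
tool_rot: [-0.0, 0.993, 0.117, 0.0]
ft_force: [0.5, -0.2, -1.4]
finger_gap: 0.153
grasp_force: 68.3
```

Call:
{"method": "play_rows", "body": {
  "deltas": [0,0,0,0,0,0,0,0,0,0,0,0,0,0,0,0,0,0,0,0,0,0,0,0,0,0,0,0,0,0,0,0,0,0,0,0]
}}

```text
time: 20.05
tool_pos: [0.6064, -0.2772, 0.1557]
tool_rot: [-0.0, 0.993, 0.117, 0.0]
ft_force: [1.2, 0.6, -2.1]
finger_gap: 0.151
grasp_force: 68.3
```

```bash
python3 - <<'E'
from h import *
p,r=cur(); M=r.as_matrix(); print(p,M.round(3).tolist())
b=p-.06*M[:,0]; print('ball est',b)
c=imaging.camera('scene');t=imaging.camera('top')
for n,k in(('s',c),('t',t)):
    u=proj(k,[b[0],b[1],.15]); print(n,'ball px',u.round(1))
    # bright tray plate pixels: compare with predicted plate corners
    cor=[p+M[:,0]*x-M[:,1]*y+[0,0,-.0082-p[2]+p[2]] for x in(-.085,.035) for y in(-.038,.038)]
    print(np.array([proj(k,[q[0],q[1],p[2]-.0132]) for q in cor]).round(1).tolist())
    u=u.astype(int); g=cv2.cvtColor(k['image'],6); print(g[u[1]-10:u[1]+22:2,u[0]-24:u[0]+25:2])
E
```

```text
[ 0.60644782 -0.27717838  0.15571657] [[0.973, 0.233, 0.001], [0.233, -0.973, 0.0], [0.001, -0.0, -1.0]]
ball est [ 0.54809486 -0.29114011  0.15566914]
s ball px [228.  167.8]
[[217.8, 160.1], [244.8, 165.1], [203.1, 194.7], [231.1, 200.1]]
[[ 24  23  26  25  24  22  28  24  26  26  25  25  32  41 106 120 118 117
  118 116 116 113 117 119 118]
 [ 23  27  27  24  26  24  24  28  28  25  22  28  35  46  88 120 118 119
  121 119 118 117 120 121 117]
 [ 23  27  23  25  23  23  26  28  28  25  30  29  27  40  54  76  85  54
   71 114 112 114 116 119 118]
 [ 28  25  27  26  26  27  30  33  28  27  22  24  29  43  44  51  53  47
   49 117 115 115 112 115 115]
 [ 33  27  26  26  30  25  27  27  22  24  26  40  84  79  43  41  45  49
  112 168 134 114 117 116 117]
 [ 59  27  26  26  26  24  23  26  23  25  17  75 108  78  50  35  30  48
  154 186 134 116 114 115 115]
 [ 33  29  26  24  27  30  42  30  24  23  22  58  89  52  42  29  25  56
  150 170 111 117 114 114 116]
 [ 30  26  23  26  25  26  50  31  22  27  24  31  40  29  27  21  47  95
  116 134 116 119 115 111 114]
 [ 40  48  37  24  
[... 1891 characters left out ...]
74  70  73  78  74  75  73  76  77  74
   75  73  68  50  39  47  55]
 [ 51  49  58  61  68  71  69  73  74  74  73  74  73  76  74  75  75  76
   73  71  70  67  46  47  42]
 [ 50  59  59  63  70  73  71  75  73  72  76  77  79  77  80  78  74  75
   74  72  75  68  59  46  40]
 [ 56  59  64  68  71  68  74  73  75  74  78  73  76  77  76  72  75  77
   72  71  70  69  65  53  35]
 [ 59  59  65  68  68  73  74  74  77  75  73  74  76  79  76  74  75  73
   73  73  70  72  69  60  41]
 [ 62  66  68  71  70  69  72  74  72  77  75  76  78  74  80  77  74  79
   72  74  73  69  69  62  62]
 [ 65  70  68  70  72  73  71  78  74  76  76  75  77  77  76  74  76  75
   77  75  72  72  70  65  73]]
```

```bash
python3 - <<'E'
from h import *
c=imaging.camera('scene')
p=np.array([.5363,.2371,.157]);M=down(13.5).as_matrix()
for dz in(-.0132,-.0192):
    print([proj(c,p+M[:,0]*.035-M[:,1]*y+[0,0,dz]).round(1).tolist() for y in(-.038,.038)])
im=cv2.imread('pics/c7.png',0)
for x in (220,260,300,330): print(x,im[460:560:5,x].tolist())
print('per 5mm drop at back:',proj(c,p+[.034,.008,-.0182])-proj(c,p+[.034,.008,-.0132]))
# current back edge
g=cv2.cvtColor(c['image'],6)
for a in(.2,.5,.8):
    u=np.array([203.1,194.7])*(1-a)+a*np.array([231.1,200.1]); print(u.round(1),g[int(u[1])-7:int(u[1])+9,int(round(u[0]))].tolist())
E
```

```text
[[397.1, 249.3], [428.0, 255.4]]
[[396.8, 250.7], [427.7, 256.7]]
220 [108, 108, 108, 108, 109, 109, 109, 110, 107, 93, 76, 67, 64, 64, 66, 65, 65, 66, 66, 66]
260 [87, 87, 90, 97, 104, 105, 104, 104, 119, 146, 148, 111, 72, 62, 63, 66, 66, 64, 65, 64]
300 [96, 105, 108, 106, 106, 106, 106, 105, 105, 120, 153, 164, 132, 87, 66, 63, 63, 64, 65, 65]
330 [103, 103, 102, 102, 102, 103, 104, 104, 103, 108, 137, 168, 171, 138, 93, 67, 63, 64, 64, 66]
per 5mm drop at back: [-0.2622296  1.0817544]
[208.7 195.8] [156, 184, 186, 186, 188, 190, 191, 183, 149, 122, 135, 139, 124, 99, 73, 66]
[217.1 197.4] [98, 106, 109, 117, 141, 170, 184, 162, 114, 85, 81, 84, 84, 85, 83, 78]
[225.5 199. ] [109, 110, 112, 111, 112, 113, 110, 101, 74, 40, 47, 71, 83, 83, 85, 84]
```

```bash
python3 - <<'E'
from h import *
s=monitor.read_state(); print(s['time'],abs(s['dq']).max(),s['finger_gap'],s['grasp_force'])
print(ticket.sign_off())
E
```

```text
20.2 0.003679556788917279 0.15269226868280564 68.31534147262573
the job is handed in; nothing more can be done
None
```

I handed the job in at 20.2 s: the lid is flat on the pad, knob up, and the gripper holds the tray level and still, with the ball an estimated 10 cm above the window. The ball's position is estimated from the arm's pose; the gripper mostly hid it, and only a grey blob where it should sit suggests it is still in its pocket.

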